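# Change the ink refill bench over from yellow to blue

## Robot

A 7-joint arm with a two-finger parallel gripper is mounted at the origin on the work surface. World frame = base frame: x ahead of the robot, y to its left, z up, the work surface at z = 0. Lengths are in mm, angles in rad, forces in N, time in s.
With the tool pointing down it reaches from about 425 to 800 mm from the base axis. Payload 8.3 kg.
Tool frame: the origin (TCP) lies midway between the tips of the shut fingers; the grasp point (between the pads) lies 19 mm behind it (ctrl.grasp_offset is the distance from the TCP to the grasp point, in mm); z points along the fingers, x is the direction in which the jaws open and shut, and the axes are right-handed (so a half turn about z gives the same grasp; the last joint's range is limited). The gripper opens to 85 mm and grips with 20 to 120 N. Pads are 22 mm wide; open, the fingers measure 114 mm over their backs; the gripper's body (76 mm by 85 mm) begins 54 mm behind the grasp point. The pads swing forward as they close: fully open they stand 13 mm farther back than shut.
Start: joints at [1.215, 0.383, 0.016, 1.37, -0.006, 1.388, -0.046], TCP at [180.434, -598.37, 231.279] pointing down, gripper open.
Joint ranges: [-2.95, 2.95], [-0.25, 2.06], [-1.52, 1.56], [0.18, 2.33], [-1.44, 4.58], [0.02, 2.06], [-3.01, 3.01]. Speed limits (rad/s): [2.39, 2.39, 3.01, 3.01, 3.14, 3.14, 3.14].

## Interface

Orientations are given as a 3x3 rotation matrix whose columns are the frame's x, y, z axes.
In Python, from cell import ctrl gives the robot as it stands. The module is installed in compiled form; this text tells all that it offers.
- The arm moves only by the tool send_rows, never from a script. Its arguments are lists of equal length, an entry for each row: "fingers": the opening in per cent of the stroke, from 0 (shut) to 100 (fully open); "offset": the shift along the tool's x, y, z in units of 40 mm (1.0 is 40 mm), a list of three; "twist": the turn about the tool's z in rad. In form: {"fingers": [fingers, ...], "offset": [[dx, dy, dz], ...], "twist": [twist, ...]}. A call has 1 to 20 rows; each row shifts and turns the commanded pose from where the row before left it, along the tool's axes as they then stand; what a row does not reach is not made up. A row lasts 1/12 s, in which the tool goes at most 41.7 mm and 7.16 degrees, less where a joint would pass 70% of its speed; a pose out of reach is approached as far as the arm can. A call is refused whole if a number of a shift passes 1 or a number of a turn 0.125, either way. A call with a gripper value outside its range is refused whole. The fingers move at their own pace and stop on an object; "force" is the grip in N (left out, the last holds). Time passes only in rows, so rows that do not move let the fingers close. It gives the time, the measured TCP pose, the force and the opening at its end, in the units of the state.
- ctrl.state(): the state, without advancing time (a new reading comes with each control period).
- ctrl.camera(name): name is "side" or "top" or "wrist"; returns a dict with "image" (400x640x3 uint8, red, green, blue), "z_map" (400x640 float32, mm along the optical axis (not along the pixel's ray), 0 where there is no reading), "mtx" (3x3 intrinsics, pixels), "dist" ([k1, k2, p1, p2, k3] as OpenCV has them; the pictures are not rectified), "world_from_camera" (4x4, takes a point from camera to world coordinates); the wrist camera has in their place "T_tool_cam" (4x4, takes a point from camera to tool coordinates, whose origin is the TCP and whose axes are the tool frame's). Camera axes: x right, y up, looking along -z (the intrinsics and any distortion apply to the point x, -y, -z); pixel columns grow to the right and rows downward; lengths in mm; the calibration is good to about 2 mm. A picture is of the moment at which its call begins: read the wrist's pose just before it.
- ctrl.finish_job(): hands the job in, once; it reports no verdict.
The state is a dict: "clock": time; "joint_positions": joint angles; "joint_vel": joint speeds; "tau": joint torques, N m; "tool_pos": TCP position; "orientation": TCP orientation; "contact_force": force on the tool from outside, world axes, zero at the start; "ft_torque": the same for the moment, N m; "opening": opening from 0.0 (shut) to 1.0 (fully open).
Only numpy, scipy, OpenCV 4.12 (cv2) and the standard library are available. Lean on these libraries where they do the work, as an engineer would, in place of code of your own. Each camera call takes 0.05 s, during which the arm holds its last target. There are 200 camera calls.

## Task

Both ink refill cabinets have been left with their sliding guard doors ajar. First slide the guard with the yellow handle fully shut, then slide the guard with the blue handle fully open, ready for the blue refill, and let go of both.

Things in the scene. Friction and masses are not known exactly. Their poses are not given: they have to be found in the camera images.
- yellow_handle (a point): Centre of the yellow handle, an upright post 24 x 24 mm, 58 mm tall (29 mm above and below this point), on the top rail of the yellow-framed guard door. The point is 180 mm above the work surface, the door rail's top 152 mm, the cabinet roof 149 mm; space beside and above the post is free. y axis: along the track, the way the door opens (left as the robot sees it); x into the cabinet; z up.
- yellow_guard (a joint): Opening of the yellow guard door along its straight level track, m: 0 fully shut (covers the right half of the front), 0.12 fully open (lies over the fixed grey left half). Stops at both ends, 1.5 N friction, stays where left. Clear door 130 mm wide on the side facing the robot of a bolted-down cabinet 270 x 120 x 145 mm with yellow trim, turned up to 15 degrees.
- blue_handle (a point): Centre of the blue handle, an upright post 24 x 24 mm, 58 mm tall (29 mm above and below this point), on the top rail of the blue-framed guard door. The point is 180 mm above the work surface, the door rail's top 152 mm, the cabinet roof 149 mm; space beside and above the post is free. y axis: along the track, the way the door opens (left as the robot sees it); x into the cabinet; z up.
- blue_guard (a joint): Opening of the blue guard door along its straight level track, m: 0 fully shut (covers the right half of the front), 0.12 fully open (lies over the fixed grey left half). Stops at both ends, 1.5 N friction, stays where left. Clear door 130 mm wide on the side facing the robot of a bolted-down cabinet 270 x 120 x 145 mm with blue trim, turned up to 15 degrees.

How it is judged (in metres and radians):
On the way, in this order (a step that is already met when the one before it is completed fails the run):
1. the yellow guard is fully shut (value of joint yellow_guard below 0.012 m), for 0.2 s.
2. then the blue guard is fully open (value of joint blue_guard above 0.108 m), for 0.2 s.
At the end, for the whole second after the job is handed in: The yellow guard is fully shut (within 12 mm of its stop) and the blue guard fully open (within 12 mm of its stop), both at rest (value of joint yellow_guard below 0.012 m and value of joint blue_guard above 0.108 m and velocity of joint yellow_guard between -0.01 and 0.01 m/s and velocity of joint blue_guard between -0.01 and 0.01 m/s); the robot touches nothing.
It also fails if it takes over 48 s, if anything falls off the work surface, if the arm or the gripper's body presses on something with over 40 N, if the wrist force passes 120 N, or if a joint passes its speed limit or range.

## Working session

There is one attempt and no reset: what is moved stays moved. The work goes in short steps, Python scripts to look and compute and a tool call to move; the robot and the scene stay as the last step left them, time stands still between calls to the robot, and variables do not carry over. Pictures are saved under pics/ and viewed, about 8 in all and at most 12, crops included, and the job is handed in when it is done.

Besides the shell and the picture viewer there is one more tool, called after "Call:" as name([rows], argument=value, ...), one row to a line, values as JSON. send_rows: Moves the arm, as the interface text tells. Its arguments: {"type":"object","properties":{"fingers":{"type":"array"},"offset":{"type":"array"},"twist":{"type":"array"},"force":{"type":"number"}},"required":["fingers","offset","twist"]}

```bash
mkdir -p pics; cat > h.py <<'E'
import numpy as np, cv2
from cell import ctrl
def pix(c,u,v,W=None,z=None,plane=None):
    W=c["world_from_camera"] if W is None else W
    p=cv2.undistortPoints(np.array([[[u,v]]],float),c["mtx"],np.array(c["dist"],float))[0,0]
    d=np.array([p[0],-p[1],-1.]); W=np.array(W)
    if plane is not None:
        r=W[:3,:3]@d; return W[:3,3]+r*(plane-W[2,3])/r[2]
    zz=c["z_map"][int(round(v)),int(round(u))] if z is None else z
    return W[:3,:3]@(d*zz)+W[:3,3]
E
python3 - <<'E'
from h import *
s=ctrl.state();print(s["clock"],s["tool_pos"],s["orientation"],s["opening"])
for n in("top","side"):
    c=ctrl.camera(n);cv2.imwrite(f"pics/{n}0.png",c["image"][...,::-1]);np.save(n+"0.npy",c,allow_pickle=True)
    print(n,np.round(c["world_from_camera"],2))
E
```

```text
0.0 [ 180.27015097 -597.9055474   230.26997443] [[ 2.88659421e-01 -9.57431659e-01 -5.98036385e-04]
 [-9.57429829e-01 -2.88660039e-01  1.87225452e-03]
 [-1.96518496e-03  3.21339674e-05 -9.99998069e-01]] 1.0000802626201237
top [[-4.0000e-02  9.7000e-01 -2.3000e-01  3.7248e+02]
 [-1.0000e+00 -4.0000e-02  0.0000e+00 -3.8600e+01]
 [-1.0000e-02  2.3000e-01  9.7000e-01  9.7667e+02]
 [ 0.0000e+00  0.0000e+00  0.0000e+00  1.0000e+00]]
side [[-3.4000e-01  8.9000e-01 -2.9000e-01  2.8912e+02]
 [-9.4000e-01 -3.3000e-01  1.0000e-01  6.4210e+01]
 [-1.0000e-02  3.0000e-01  9.5000e-01  9.9916e+02]
 [ 0.0000e+00  0.0000e+00  0.0000e+00  1.0000e+00]]
```

View pics/top0.png

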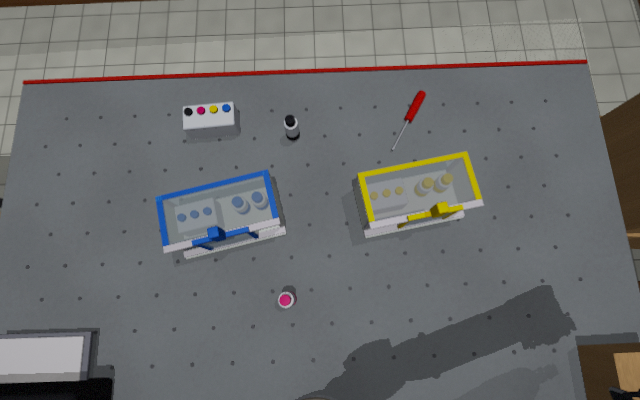

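View pics/side0.png

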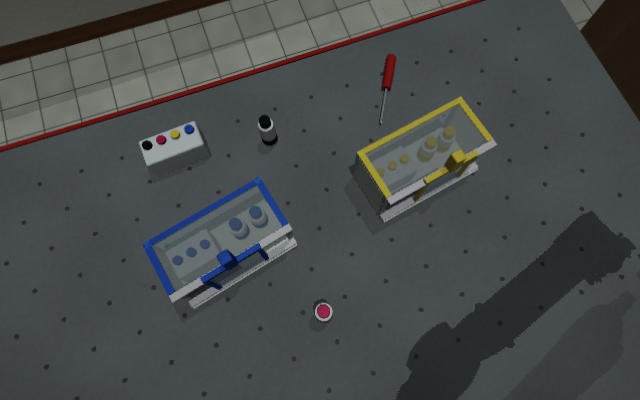

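The top view shows the yellow handle near (441,210) and the blue near (216,234). The side view shows them at (457,160) and (228,260). I'll enlarge both.

```bash
python3 - <<'E'
from h import *
t=np.load("top0.npy",allow_pickle=True).item()
im=t["image"][...,::-1]
a=im[150:250,350:490];b=im[165:265,150:290]
o=np.vstack([cv2.resize(x,None,fx=4.2*4/3/2*2,fy=4.2*4/3,interpolation=cv2.INTER_CUBIC)[:, :] for x in(a,b)])
o=cv2.resize(np.vstack([a,b]),None,fx=3,fy=3,interpolation=cv2.INTER_CUBIC)
cv2.imwrite("pics/crop.png",o)
for n in("top","side"):
    c=np.load(n+"0.npy",allow_pickle=True).item()
    # top faces: points with world z about 209
    v,u=np.mgrid[0:400,0:640];z=c["z_map"]
    p=cv2.undistortPoints(np.stack([u,v],-1).reshape(-1,1,2).astype(float),c["mtx"],np.array(c["dist"],float))[:,0]
    P=(np.stack([p[:,0],-p[:,1],-np.ones(len(p))],1)*z.reshape(-1,1))@c["world_from_camera"][:3,:3].T+c["world_from_camera"][:3,3]
    m=((P[:,2]>195)&(P[:,2]<225)&(P[:,0]>300)).reshape(400,640).astype(np.uint8)
    k,l,st,ce=cv2.connectedComponentsWithStats(m)
    for i in range(1,k):
        if st[i,4]>20: print(n,ce[i],st[i,4],P[(l==i).ravel()].mean(0).round(1))
    # roof rims for angle
    h=cv2.cvtColor(c["image"],cv2.COLOR_RGB2HSV)
    for nm,lo,hi in(("y",22,35),("b",100,125)):
        q=(h[...,0]>lo)&(h[...,0]<hi)&(h[...,1]>150)
        q=q.ravel()&(P[:,2]>138)&(P[:,2]<156)&(P[:,0]>300)
        r=cv2.minAreaRect(P[q][:,:2].astype(np.float32));print(nm,q.sum(),r,np.round(cv2.boxPoints(r)).tolist())
E
```

```text
top [442.06993007 206.94405594] 143 [ 530.9 -294.5  205.3]
top [213.14184397 231.67375887] 141 [495.4 194.6 205.6]
y 1237 ((586.9149169921875, -268.0671081542969), (140.19293212890625, 271.29949951171875), 9.374083518981934) [[496.0, -146.0], [540.0, -413.0], [678.0, -390.0], [634.0, -123.0]]
b 1277 ((553.5978393554688, 206.93710327148438), (140.37506103515625, 270.88995361328125), 12.254066467285156) [[456.0, 324.0], [514.0, 60.0], [651.0, 89.0], [593.0, 354.0]]
side [457.81871345 156.12865497] 171 [ 529.7 -293.9  205.3]
side [225.02702703 257.83243243] 185 [493.5 195.  206. ]
y 1363 ((588.2632446289062, -266.8360595703125), (137.1895294189453, 271.39544677734375), 9.773322105407715) [[498.0, -145.0], [544.0, -412.0], [679.0, -389.0], [633.0, -121.0]]
b 1779 ((556.2970581054688, 207.46755981445312), (137.53579711914062, 269.46478271484375), 12.076950073242188) [[461.0, 325.0], [517.0, 61.0], [652.0, 90.0], [595.0, 354.0]]
```

View pics/crop.png

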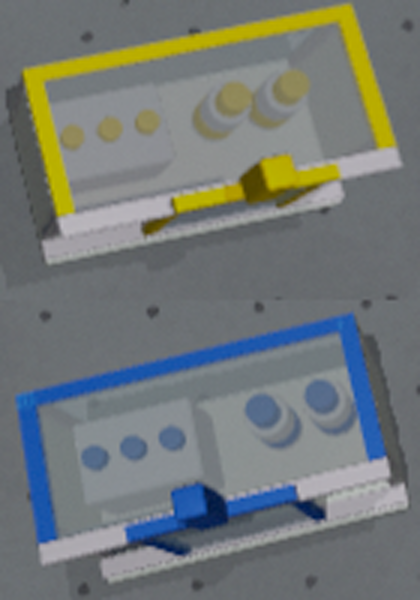

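The crops show yellow ajar with its post near mid-cabinet, and blue half open. From the two cameras, the yellow post is at (530,-294) with its track along (-0.165,0.986). The blue post is at (494.5,195) with its track along (-0.21,0.977). I'll straddle each post with the open jaws (tool x along the track) and push. First step is aligning the twist.

Call:
send_rows([
  [0,0,0],
  [0,0,-0.3],
  [0,0,0],
], fingers=[70,70,70], twist=[0.064,0.064,0])

```text
clock: 0.35
tool_pos: [180.5, -598.8, 244.5]
orientation: [[0.161, -0.987, 0.0], [-0.987, -0.161, -0.001], [0.001, -0.0, -1.0]]
contact_force: [0.3, -0.4, 0.7]
opening: 0.702
```

```bash
cat >> h.py <<'E'
def off(target):
    s=ctrl.state();R=np.array(s["orientation"]);print(s["clock"],np.round(s["tool_pos"],1),R[:,0].round(3),s["opening"],np.round(s["contact_force"],1))
    print("units",(R.T@(np.array(target)-s["tool_pos"])/40).round(3))
E
python3 -c "
from h import *
off([530,-294,240])"
```

```text
0.35 [ 180.5 -598.8  244.5] [ 0.161 -0.987  0.001] 0.7023210710431105 [ 0.3 -0.4  0.7]
units [-6.112 -9.85   0.107]
```

Call:
send_rows([
  [-0.437,-0.704,0],
  [-0.437,-0.704,0],
  [-0.437,-0.704,0],
  [-0.437,-0.704,0],
  [-0.437,-0.704,0],
  [-0.437,-0.704,0],
  [-0.437,-0.704,0],
  [-0.437,-0.704,0],
  [-0.437,-0.704,0],
  [-0.437,-0.704,0],
  [-0.437,-0.704,0],
  [-0.437,-0.704,0],
  [-0.437,-0.704,0],
  [-0.437,-0.704,0],
  [0,0,0],
  [0,0,0],
], fingers=[70,70,70,70,70,70,70,70,70,70,70,70,70,70,70,70], twist=[0,0,0,0,0,0,0,0,0,0,0,0,0,0,0,0])

```text
clock: 1.68
tool_pos: [530.7, -289.6, 242.5]
orientation: [[0.171, -0.985, -0.0], [-0.985, -0.171, 0.001], [-0.001, -0.0, -1.0]]
contact_force: [-0.2, 0.0, -0.1]
opening: 0.698
```

```bash
python3 -c "
from h import *
off([530,-294,168])
c=ctrl.camera('wrist');cv2.imwrite('pics/w1.png',c['image'][...,::-1])"
```

```text
1.6833 [ 530.7 -289.6  242.5] [ 0.171 -0.985 -0.001] 0.6976981568120876 [-0.2  0.  -0.1]
units [0.108 0.037 1.862]
```

View pics/w1.png

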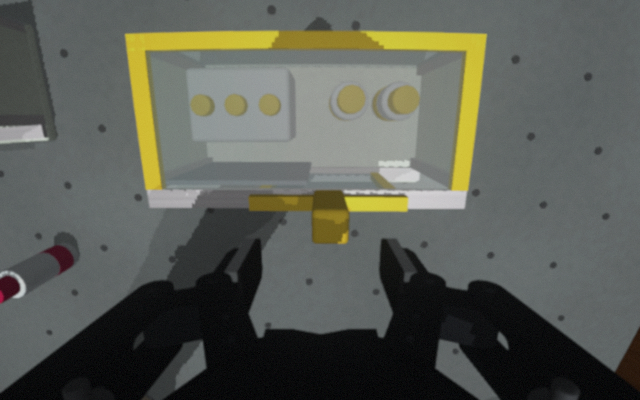

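The post sits centred between the jaws at about (330,217), and the rail runs parallel to the jaw line. Next I descend and start pushing.

Call:
send_rows([
  [0.1,0.04,0.5],
  [0,0,0.5],
  [0,0,0.5],
  [0,0,0.36],
  [0,0,0],
  [0.1,0,0],
  [0.1,0,0],
  [0.1,0,0],
  [0.1,0,0],
  [0.1,0,0],
  [0.1,0,0],
  [0.1,0,0],
  [0.1,0,0],
  [0.1,0,0],
  [0.1,0,0],
], fingers=[70,70,70,70,70,70,70,70,70,70,70,70,70,70,70], twist=[0,0,0,0,0,0,0,0,0,0,0,0,0,0,0])

```text
clock: 2.98
tool_pos: [535.1, -336.1, 168.9]
orientation: [[0.164, -0.986, 0.0], [-0.986, -0.164, 0.0], [-0.0, -0.0, -1.0]]
contact_force: [0.8, 2.0, 1.0]
opening: 0.698
```

Call:
send_rows([
  [0.1,0,0],
  [0.1,0,0],
  [0.1,0,0],
  [0.1,0,0],
  [0,0,0],
], fingers=[70,70,70,70,70], twist=[0,0,0,0,0])

```text
clock: 3.4
tool_pos: [537.2, -353.0, 168.7]
orientation: [[0.163, -0.987, -0.0], [-0.987, -0.163, -0.001], [0.0, 0.0, -1.0]]
contact_force: [0.2, 0.4, -0.2]
opening: 0.702
```

Call:
send_rows([
  [0.1,0,0],
  [0.05,0,0],
  [0,0,0],
], fingers=[70,70,70], twist=[0,0,0])

```text
clock: 3.65
tool_pos: [537.7, -355.0, 168.5]
orientation: [[0.166, -0.986, -0.003], [-0.986, -0.166, 0.004], [-0.005, 0.002, -1.0]]
contact_force: [-6.6, 10.3, 4.1]
opening: 0.702
```

Call:
send_rows([
  [0.08,0,0],
  [0,0,0],
], fingers=[70,70], twist=[0,0])

```text
clock: 3.82
tool_pos: [537.9, -355.0, 168.3]
orientation: [[0.169, -0.986, -0.006], [-0.986, -0.169, 0.009], [-0.01, 0.004, -1.0]]
contact_force: [-13.0, 20.1, 9.8]
opening: 0.699
```

The fingers stopped hard at the expected shut position, about 61 mm right of cabinet centre. I'll back off and lift.

Call:
send_rows([
  [-0.2,0,0],
  [-0.2,0,0],
  [-0.2,0,0],
  [0,0,0],
  [0,0,-0.5],
  [0,0,-0.5],
  [0,0,-0.5],
  [0,0,-0.5],
  [0,0,0],
  [0,0,0],
], fingers=[70,70,70,70,70,70,70,70,70,70], twist=[0,0,0,0,0,0,0,0,-0.05,0])

```text
clock: 4.65
tool_pos: [535.6, -338.1, 250.7]
orientation: [[0.215, -0.977, 0.003], [-0.977, -0.215, -0.002], [0.003, -0.002, -1.0]]
contact_force: [-0.2, -0.1, -0.4]
opening: 0.701
```

```bash
python3 -c "
from h import *
off([494.5,195,245])
c=ctrl.camera('top');cv2.imwrite('pics/t2.png',cv2.resize(c['image'][140:270,350:500,::-1],None,fx=4,fy=4))"
```

```text
4.65 [ 535.6 -338.1  250.7] [ 0.215 -0.977  0.003] 0.7009658228731778 [-0.2 -0.1 -0.4]
units [-13.236  -1.859   0.111]
```

View pics/t2.png

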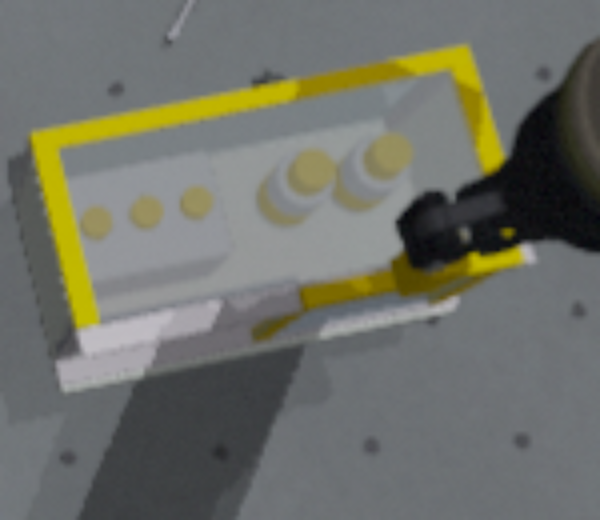

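In the picture the yellow rail reaches the cabinet's right end, from about (300,295) to (520,262), so it is shut. On to blue.

Call:
send_rows([
  [-0.78,-0.11,0],
  [-0.78,-0.11,0],
  [-0.78,-0.11,0],
  [-0.78,-0.11,0],
  [-0.78,-0.11,0],
  [-0.78,-0.11,0],
  [-0.78,-0.11,0],
  [-0.78,-0.11,0],
  [-0.78,-0.11,0],
  [-0.78,-0.11,0],
  [-0.78,-0.11,0],
  [-0.78,-0.11,0],
  [-0.78,-0.11,0],
  [-0.78,-0.11,0],
  [-0.78,-0.11,0],
  [-0.78,-0.11,0],
  [-0.76,-0.1,0],
  [0,0,0],
  [0,0,0],
], fingers=[70,70,70,70,70,70,70,70,70,70,70,70,70,70,70,70,70,70,70], twist=[0,0,0,0,0,0,0,0,0,0,0,0,0,0,0,0,0,0,0])

```text
clock: 6.28
tool_pos: [493.8, 198.0, 248.0]
orientation: [[0.216, -0.976, -0.002], [-0.976, -0.216, 0.0], [-0.001, 0.001, -1.0]]
contact_force: [-0.5, -1.7, 0.6]
opening: 0.702
```

```bash
python3 -c "
from h import *
off([494.5,195,168])
c=ctrl.camera('wrist');cv2.imwrite('pics/w2.png',c['image'][...,::-1])"
```

```text
6.2833 [493.8 198.  248. ] [ 0.216 -0.976 -0.001] 0.7024918070923243 [-0.5 -1.7  0.6]
units [ 0.079 -0.004  2.   ]
```

View pics/w2.png

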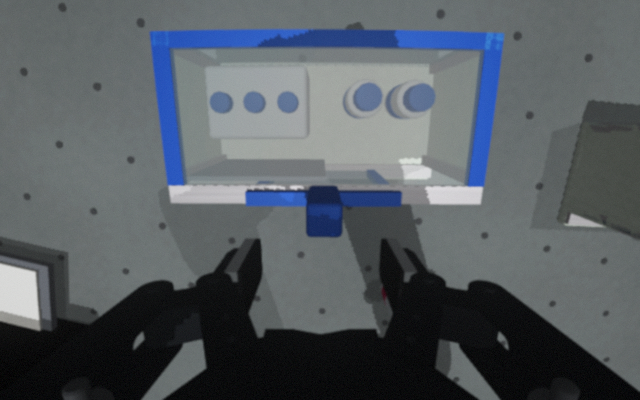

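The blue post is centred between the jaws at about (324,212) and the rail is parallel. I'll descend and push left (-x), with about 18 mm of clearance and about 58 mm of travel.

Call:
send_rows([
  [0.06,0,0.5],
  [0,0,0.5],
  [0,0,0.5],
  [0,0,0.5],
  [0,0,0],
  [-0.12,0,0],
  [-0.12,0,0],
  [-0.12,0,0],
  [-0.12,0,0],
  [-0.12,0,0],
  [-0.12,0,0],
  [-0.12,0,0],
  [-0.12,0,0],
  [-0.12,0,0],
  [-0.12,0,0],
  [-0.12,0,0],
  [-0.12,0,0],
  [-0.12,0,0],
  [0,0,0],
], fingers=[70,70,70,70,70,70,70,70,70,70,70,70,70,70,70,70,70,70,70], twist=[0,0,0,0,0,0,0,0,0,0,0,0,0,0,0,0,0,0,0])

```text
clock: 7.92
tool_pos: [481.4, 256.2, 168.9]
orientation: [[0.215, -0.977, -0.0], [-0.977, -0.215, 0.001], [-0.001, 0.0, -1.0]]
contact_force: [-0.5, 0.3, 0.2]
opening: 0.699
```

Call:
send_rows([
  [-0.1,0,0],
  [-0.1,0,0],
  [0,0,0],
], fingers=[70,70,70], twist=[0,0,0])

```text
clock: 8.17
tool_pos: [479.8, 263.5, 168.8]
orientation: [[0.214, -0.977, -0.0], [-0.977, -0.214, 0.0], [-0.001, 0.0, -1.0]]
contact_force: [0.2, -0.8, 0.0]
opening: 0.702
```

Call:
send_rows([
  [-0.1,0,0],
  [-0.1,0,0],
  [0,0,0],
], fingers=[70,70,70], twist=[0,0,0])

```text
clock: 8.42
tool_pos: [478.6, 270.0, 168.7]
orientation: [[0.213, -0.977, -0.0], [-0.977, -0.213, -0.001], [0.001, 0.0, -1.0]]
contact_force: [-0.1, -5.6, 0.6]
opening: 0.702
```

Call:
send_rows([
  [-0.1,0,0],
  [-0.05,0,0],
  [0,0,0],
], fingers=[70,70,70], twist=[0,0,0])

```text
clock: 8.67
tool_pos: [478.7, 270.1, 168.5]
orientation: [[0.207, -0.978, -0.001], [-0.978, -0.207, -0.009], [0.008, 0.002, -1.0]]
contact_force: [-1.8, -20.8, 7.6]
opening: 0.7
```

The blue guard is hard against its open stop. I'll back off, lift and clear the view.

Call:
send_rows([
  [0.2,0,0],
  [0.2,0,0],
  [0.2,0,0],
  [0,0,0],
  [0,0,-0.5],
  [0,0,-0.5],
  [0,0,-0.5],
  [0,0,-0.5],
  [0.8,0,0],
  [0.8,0,0],
  [0.8,0,0],
  [0.8,0,0],
  [0.8,0,0],
  [0.8,0,0],
  [0,0,0],
], fingers=[70,70,70,70,70,70,70,70,70,70,70,70,70,70,70], twist=[0,0,0,0,0,0,0,0,0,0,0,0,0,0,0])

```text
clock: 9.92
tool_pos: [524.8, 57.7, 248.6]
orientation: [[0.204, -0.979, 0.0], [-0.979, -0.204, -0.003], [0.003, 0.0, -1.0]]
contact_force: [0.2, -0.2, -0.7]
opening: 0.701
```

```bash
python3 -c "
from h import *
off([494.5,195,168])
c=ctrl.camera('top');cv2.imwrite('pics/t3.png',c['image'][...,::-1])"
```

```text
9.9167 [524.8  57.7 248.6] [ 0.204 -0.979  0.003] 0.7012067778321129 [ 0.2 -0.2 -0.7]
units [-3.521  0.041  2.006]
```

View pics/t3.png

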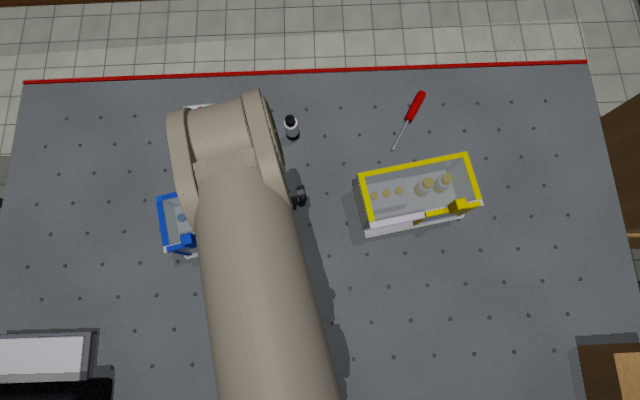

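The top view shows the yellow post at (458,206), at the right end, and the blue post at (188,239), well to the left. The gripper is clear of both. One depth check, then I hand in.

```bash
python3 -c "
from h import *
c=ctrl.camera('top')
y=pix(c,458,204);b=pix(c,187,239);print(y,b)
print('yellow track',(y[:2]-[587.5,-267.5])@[-.165,.986],'blue track',(b[:2]-[555,207])@[-.212,.977])
print(ctrl.finish_job())"
```

```text
[ 535.48896568 -328.29043392  208.17125591] [481.66135737 249.11327758 206.37948561]
yellow track -51.35754717734512 blue track 56.69246443180839
the job is handed in; nothing more can be done
None
```

I slid the yellow guard shut first, then the blue guard open. For each I straddled the post with half-open jaws and pushed until it hit its stop, then backed off, lifted clear and handed the job in at about 10 s.

- **Stops:** both pushes ended with the tool stationary while the force rose to about 20–25 N. By my estimate that put each post about 60 mm from the cabinet centre, where the shut and open ends should be.
- **Pictures:** afterwards the yellow rail reached the right end of its cabinet. The blue post was well to the left, though the arm partly hid that cabinet. The gripper was clear of both, with contact force near zero.
- **Disagreement:** the last depth check gave −51 mm for yellow and +57 mm for blue, against the expected ±60 mm. It read one hand-picked pixel on each post (24 mm wide), so I put the difference down to being off-centre and trusted the hard stop, but I did not check it further before handing in.

The hand-in returned no verdict.

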